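# Empty the swing-arm tray and take off its spindle cap

### The job

The steel tray on the swing arm is coming off for repair: raise its bar handle to tip it, so that the three loose parts slide off its open edge into the bin, then let it back down level. After that unscrew the ribbed cap that keeps the tray on the spindle; nobody knows whether its thread is right- or left-handed, so feel gently which way it turns, try the other way if it stops dead, and neither force it against its stop nor pull it off unturned. Finish still holding the cap in the gripper, lifted a few centimetres clear above the top of the spindle, and leave the gel frame, heat shield and lens on the bench where they are.

Things in the scene. Friction and masses are not known exactly. Their poses are not given: they have to be found in the camera images.
- swing: grey swing arm from the wall on the robot's right, carrying the tray; locked, does not move. Its 28 mm tube ends in the upright spindle. Origin on the bench straight under the spindle; its y runs along the arm, away from the wall, to the tray (centre 185 mm from the spindle), z up, x away from the robot.
- cap: aluminium screw cap on the spindle: knurled skirt 66 mm across, 34 mm high; on top a straight grip rib 52 mm long (cap's x), 12 mm thick (cap's y), 24 mm high. Origin at the centre of its underside, z up: skirt top at 34 mm, rib top at 58 mm. 0.11 to 0.22 kg, loose once unscrewed. Its thread is right- or left-handed at random; nothing outside shows which.
- spindle_top (a point): centre of the spindle's top end, inside the cap, 26 mm above the face the cap sits on; fixed. Coarse two-lug thread: turned the wrong way the cap stops dead within 9 degrees; turned the right way (right-hand anticlockwise from above, left-hand clockwise) it goes easily, climbs about 2 mm, and lifts straight off from 60 to 110 degrees. Before that its lugs hold it down.
- tray (a joint): tip angle of the steel tray, rad: 0 level, grows as the handle side is raised, 1.2 at most. Tray 190 mm along the arm, 145 mm deep, floor 4 mm, 22 mm walls on three sides, 0.4 to 0.7 kg; hinged along its far edge, which is open and ends over the bin. It swings freely and drops back level if let go. Parts slide off at 0.45 to 0.65 rad.
- tray_handle (a point): middle of the tray's handle, a round steel bar 10 mm thick and 100 mm long, parallel to the arm (the swing's y), 45 mm out from the tray's near wall on the robot's side. It may turn within the fingers. It moves with the tray: 190 mm from the hinge line and 14 mm above the underside of the floor.
- tray_hinge (a point): point of the tray's hinge line (parallel to the swing's y) abreast of the handle's middle, at the underside of the tray floor. Fixed.
- bin: open grey plastic bin, fixed on the bench under the tray's open edge: 175 mm (its x) by 250 mm (its y) and 85 mm high, walls and floor 4 mm. Origin at the centre of its underside.
- focus_handle: black plastic focus handle, 26 mm square and 50 mm long with a 22 mm long brass and steel stud end, loose on the tray. Origin at the underside, near its middle.
- wing_nut: brass wing nut, 48 mm over its wings and 22 mm high, loose on the tray. Origin at the centre of its underside.
- clamp_jaw: grey steel clamp jaw, a U-shaped block 42 x 30 x 24 mm, loose on the tray. Origin at the centre of its underside.
- gel_frame: grey steel gel frame, square, 156 mm, 5 to 10 mm thick, flat on the bench. Origin at the centre of its underside. To be left alone.
- heat_shield: copper heat shield, a shallow dish 116 mm across and 14 mm high, on the bench. Origin at the centre of its underside. To be left alone.
- lens: smoked glass lens, 104 mm across and 21 mm high, on the bench. Origin at the centre of its underside. To be left alone.
Not all that is in view belongs to the job. Of the things shaped like the wing_nut, the brass one is meant.

How it is judged (in metres and radians):
On the way, in this order (a step that is already met when the one before it is completed fails the run):
1. the tray is tipped by more than 0.25 rad (value of joint tray above 0.25 rad), for 0.05 s.
2. the three loose parts are in the bin, with the cap still on (x of focus_handle in the frame of bin between -0.0855 and 0.0855 m and y of focus_handle in the frame of bin between -0.123 and 0.123 m and height (world z) of each of focus_handle, wing_nut, clamp_jaw below 0.08 m and x of wing_nut in the frame of bin between -0.0855 and 0.0855 m and y of wing_nut in the frame of bin between -0.123 and 0.123 m and x of clamp_jaw in the frame of bin between -0.0855 and 0.0855 m and y of clamp_jaw in the frame of bin between -0.123 and 0.123 m and z of cap in the frame of spindle_top below -0.01 m), for 0.1 s.
3. the cap, still on its spindle, has been turned by more than 40 degrees (angle between the x axis of cap and the x axis of swing, either way round above 0.7 rad and z of cap in the frame of spindle_top below -0.012 m and horizontal distance between cap and spindle_top below 0.006 m).
At the end, for the whole second after the job is handed in: All three parts lie inside the bin, the tray is level again (within 0.08 rad), and the gripper holds the cap at rest with its underside at least 20 mm above the top of the spindle, touching nothing of the swing arm (x of focus_handle in the frame of bin between -0.0855 and 0.0855 m and y of focus_handle in the frame of bin between -0.123 and 0.123 m and height (world z) of each of focus_handle, wing_nut, clamp_jaw below 0.08 m and x of wing_nut in the frame of bin between -0.0855 and 0.0855 m and y of wing_nut in the frame of bin between -0.123 and 0.123 m and x of clamp_jaw in the frame of bin between -0.0855 and 0.0855 m and y of clamp_jaw in the frame of bin between -0.123 and 0.123 m and value of joint tray below 0.08 rad and z of cap in the frame of spindle_top above 0.02 m and contact force between cap and the fingers above 1 N and contact force between cap and swing below 0.3 N and linear speed of cap below 0.05 m/s); the arm keeps its last pose, push and grip.
It fails at once if the gel frame is pushed more than 25 mm from its place (distance of gel_frame from where it was at the start of the episode above 0.025 m).
It fails at once if the heat shield is pushed more than 25 mm from its place (distance of heat_shield from where it was at the start of the episode above 0.025 m).
It fails at once if the lens is pushed more than 25 mm from its place (distance of lens from where it was at the start of the episode above 0.025 m).
It fails at once if the cap is forced: more than 200 N between the cap and the spindle (contact force between cap and swing above 200 N).
It also fails if it takes over 67 s, if anything falls off the work surface, if the arm or the gripper's body presses on something with over 40 N, if the wrist force passes 120 N, or if a joint passes its speed limit or range.

### The arm

A 6-joint arm with a two-finger parallel gripper is mounted at the origin on the work surface. World frame = base frame: x ahead of the robot, y to its left, z up, the work surface at z = 0. Lengths are in mm, angles in rad, forces in N, time in s.
With the tool pointing down it reaches from about 350 to 975 mm from the base axis. Payload 7.1 kg.
Tool frame: the origin (TCP) lies midway between the tips of the shut fingers; the grasp point (between the pads) lies 19 mm behind it (ctrl.grip_depth is the distance from the TCP to the grasp point, in mm); z points along the fingers, y is the line along which they close (so a half turn about z gives the same grasp; the last joint's range is limited). The gripper opens to 88 mm and grips with 3 to 60 N. Pads are 20 mm wide; open, the fingers measure 115 mm over their backs; the gripper's body (75 mm by 178 mm) begins 61 mm behind the grasp point.
Start: joints at [-0.019, 0.423, 1.63, -0, 1.089, -0.019], TCP at [624.984, 0.026, 222.675] pointing down, gripper open.
Joint ranges: [-3, 3], [-0.9, 2.11], [0.09, 2.58], [-1.31, 4.45], [0.11, 2.69], [-2.54, 2.54]. Speed limits (rad/s): [2.39, 2.39, 3.01, 3.14, 3.14, 3.14].

### API

Orientations are given as a rotation vector (axis times angle).
In Python, from workcell import get_obs, vision, ctrl gives the robot as it stands.
- The arm moves only by the tool step_arm, never from a script. Its argument "plan" is a list of rows, each a list of 7 numbers: the opening, from -1 (shut) to 1 (fully open), then the shift along the tool's x, y, z as a fraction of full scale, then the turn, a rotation vector about the tool's x, y, z as a fraction of full scale. In form: [[fingers, dx, dy, dz, wx, wy, wz], ...]. A call has 1 to 20 rows; each row shifts and turns the commanded pose from where the row before left it, along the tool's axes as they then stand; what a row does not reach is not made up. Full scale, the value 1, is 50 mm for a shift and 0.12 rad for a turn. A row lasts 1/8 s, in which the tool goes at most 62.5 mm and 10.7 degrees, less where a joint would pass 70% of its speed; a pose out of reach is approached as far as the arm can. A call with a number of a shift or a turn outside -1 to 1 is refused whole. A call with a gripper value outside its range is refused whole. The fingers move at their own pace and stop on an object; the grip force is fixed at half the most. Time passes only in rows, so rows that do not move let the fingers close. It gives the time, the measured TCP pose, the force, the opening and the grip force at its end, in the units of the state.
- get_obs(): the state, without advancing time (a new reading comes with each control period).
- vision.get_image(name): name is "scene" or "side" or "wrist"; returns a dict with "pixels" (420x560x3 uint8, red, green, blue), "depth" (420x560 float32, mm along the optical axis (not along the pixel's ray), 0 where there is no reading), "fx", "fy", "cx", "cy" (pixels), "T" (4x4, takes a point from camera to world coordinates); the wrist camera has in their place "T_tool_cam" (4x4, takes a point from camera to tool coordinates, whose origin is the TCP and whose axes are the flange's). Camera axes: x right, y down, z forward; pixel columns grow to the right and rows downward; lengths in mm; the calibration is good to about 2 mm. A picture is of the moment at which its call begins: read the wrist's pose just before it.
- ctrl.close_job(): hands the job in; it is judged then, once.
The state is a dict: "t": time; "qpos": joint angles; "qvel": joint speeds; "joint_torque": joint torques, N m; "ee_pos": TCP position; "orientation": TCP orientation; "ft_force": force on the tool from outside, world axes, zero at the start; "moment": the same for the moment, N m; "width": finger opening in mm; "grasp_force": force on a finger pad.
Only numpy, scipy, OpenCV 4.12 (cv2) and the standard library are available. Lean on these libraries where they do the work, as an engineer would, in place of code of your own. Each camera call takes 0.05 s, during which the arm holds its last target. There are 200 camera calls.

## Working session

There is one attempt and no reset: what is moved stays moved. The work goes in short steps, Python scripts to look and compute and a tool call to move; the robot and the scene stay as the last step left them, time stands still between calls to the robot, and variables do not carry over. Pictures are saved under pics/ and viewed, at most 10 in all, crops included, and the job is handed in when it is done.

Besides the shell and the picture viewer there is one more tool, called by a JSON object that holds its "name" and its "arguments". step_arm: Moves the arm, as the interface text tells. Its arguments: {"type":"object","properties":{"plan":{"type":"array","items":{"type":"array","items":{"type":"number","minimum":-1,"maximum":1}}}},"required":["plan"]}

```bash
mkdir -p pics; ls; cat > h.py <<'E'
import numpy as np, cv2
from workcell import get_obs, vision, ctrl
from scipy.spatial.transform import Rotation as R
def grab(n):
    o=get_obs(); im=vision.get_image(n)
    if 'T' in im: T=np.array(im['T'])
    else:
        W=np.eye(4); W[:3,:3]=R.from_rotvec(o['orientation']).as_matrix(); W[:3,3]=o['ee_pos']
        T=W@np.array(im['T_tool_cam'])
    d=im['depth']; v,u=np.mgrid[:d.shape[0],:d.shape[1]]
    P=np.stack([(u-im['cx'])/im['fx']*d,(v-im['cy'])/im['fy']*d,d],-1)@T[:3,:3].T+T[:3,3]
    P[d==0]=np.nan
    return im,P,T
def save(n,f):
    im,P,T=grab(n); cv2.imwrite(f'pics/{f}.png',im['pixels'][...,::-1]); np.savez(f'{f}.npz',P=P,T=T,px=im['pixels'],K=[im['fx'],im['fy'],im['cx'],im['cy']])
E
python3 - <<'E'
from h import *
save('scene','s0'); save('side','d0'); print(get_obs())
a=cv2.imread('pics/s0.png')
E
```

```text
pics
{'t': 0.1, 'qpos': array([-1.90039552e-02,  4.23811194e-01,  1.63061906e+00, -3.13607890e-07,
        1.08860721e+00, -1.89962134e-02]), 'qvel': array([-3.16677464e-05,  1.96479479e-04, -3.32762928e-03,  1.15741255e-04,
        1.39521943e-03,  4.24020321e-04]), 'joint_torque': array([ 6.49496542e-04, -5.45618248e+01, -2.74323839e+01,  6.46709581e-02,
        1.88581715e-02,  1.54216096e-06]), 'ee_pos': array([6.24483669e+02, 3.29745894e-02, 2.21948078e+02]), 'orientation': array([-2.22071376e+00, -2.22069690e+00,  1.57378858e-03]), 'ft_force': array([-0.30317743,  0.32926453,  0.13068798]), 'moment': array([-0.08294592, -0.00907741,  0.01211768]), 'grasp_force': 0.0, 'width': 87.8432374635623}
```

View pics/s0.png

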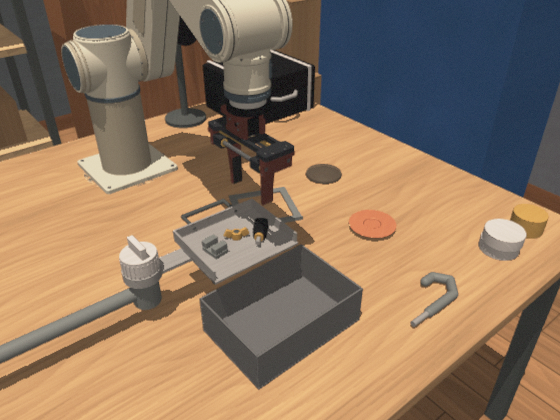

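View pics/d0.png

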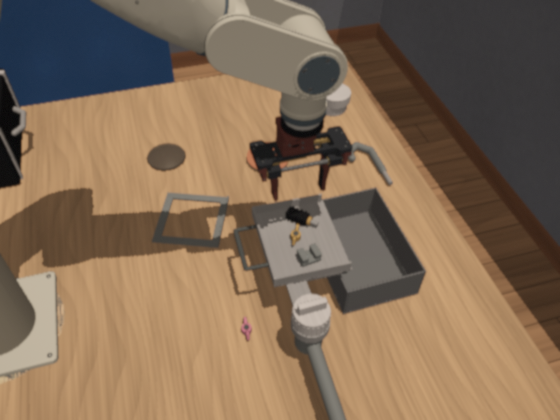

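Scene: tray at (237,240) with clamp jaw (213,245), brass wing nut (236,233), focus handle (261,230); handle bar near (205,210), cap (140,262), bin (282,310). Side: handle bar (242,250), cap (312,315), brass wing nut (296,236). The purple nut at (247,328) is a decoy, and so is the white round pot at scene (502,238), which resembles the cap.

```bash
python3 - <<'E'
import numpy as np,cv2
np.set_printoptions(precision=1,suppress=True)
for f,(x0,x1,y0,y1) in {'d0':(225,345,190,350),'s0':(100,310,170,310)}.items():
    z=np.load(f+'.npz'); P=z['P']
    c=cv2.resize(z['px'][y0:y1,x0:x1],None,fx=3.7,fy=3.7,interpolation=cv2.INTER_CUBIC)[...,::-1]
    cv2.imwrite(f'pics/{f}c.png',c[:600,:800])
S=np.load('d0.npz');P=S['P']
for y in range(225,275,4):
    print(y,[ (x,P[y,x].round()) for x in range(230,262,3) if P[y,x,2]>60])
for f in('d0','s0'):
    P=np.load(f+'.npz')['P']; x,y,h=P[...,0],P[...,1],P[...,2]
    print(f,'cap', [P[v,u] for u,v in ([(312,315),(305,308),(320,305),(312,325)] if f=='d0' else [(138,247),(132,258),(150,258)])])
    print('tray',[P[v,u] for u,v in ([(265,210),(330,215),(285,270),(335,262),(275,240),(325,235)] if f=='d0' else [(180,240),(265,215),(295,238),(210,272),(200,240),(270,250)])])
    print('bin',[P[v,u] for u,v in ([(375,195),(417,265),(350,302)] if f=='d0' else [(205,305),(305,248),(358,293),(265,350),(285,310)])])
E
```

```text
225 [(254, array([536.,  15., 133.])), (257, array([541.,   5., 142.])), (260, array([551.,  20., 122.]))]
229 [(236, array([498.,  13., 134.])), (239, array([504.,  14., 132.])), (242, array([510.,  12., 131.])), (245, array([516.,  11., 130.])), (248, array([522.,   8., 133.])), (251, array([529.,  10., 128.])), (257, array([540.,   4., 130.])), (260, array([544.,  -6., 141.]))]
233 [(236, array([495.,   1., 136.])), (260, array([541., -15., 140.]))]
237 [(236, array([493.,  -6., 133.])), (239, array([499.,  -7., 132.])), (260, array([540., -22., 135.]))]
241 [(236, array([491., -16., 132.])), (239, array([496., -19., 135.])), (260, array([540., -20., 120.]))]
245 [(239, array([494., -29., 135.]))]
249 [(239, array([492., -38., 134.])), (242, array([498., -37., 130.]))]
253 [(239, array([489., -47., 133.])), (242, array([495., -51., 135.]))]
257 [(242, array([493., -57., 131.]))]
261 [(242, array([490., -69., 135.])), (245, array([496., -69., 132.]))]
265 [(242, array([489., -75., 131.])), (245, array([494., -78., 132.])), (257, array([516., -87., 136.])), (260, array([521., -88., 
[... 349 characters left out ...]
3.8,  23.3]), array([ 568.1, -102.5,  119.5]), array([ 668.7, -112.6,  121. ]), array([570.9, -22.8, 116.1]), array([673.3, -41.6, 120. ])]
bin [array([846.7,  79.7,  65.6]), array([ 849.3, -133.6,   69.2]), array([ 689.7, -163.5,   42.3])]
s0 cap [array([ 595.7, -226.6,  182.4]), array([ 588.4, -238.6,  158.9]), array([ 609.3, -214.1,  159.5])]
tray [array([ 568.5, -133.1,  135.5]), array([599.7,  50.7, 130. ]), array([697.3,  50.3, 127.7]), array([ 683. , -137.8,  134.1]), array([574.8, -93.5, 119.7]), array([687.5,  -4.9, 119.4])]
bin [array([ 702.2, -165.4,   84.1]), array([693.7,  81.2,  84.4]), array([851.6,  74.2,  78.8]), array([ 851. , -143.9,   83.4]), array([742.1, -11.7,   3.6])]
```

View pics/d0c.png

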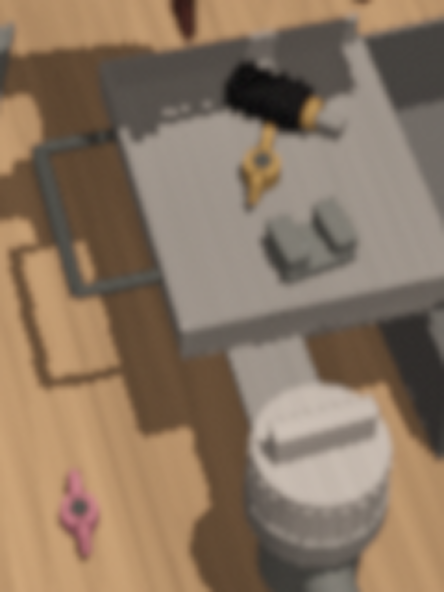

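The crop confirms it: brass nut at crop (262,165) on the tray, pink decoy off it, bar handle at crop (60,220), rib along about world x. Next I fit the handle, cap and bin accurately.

```bash
python3 - <<'E'
import numpy as np,cv2
np.set_printoptions(precision=1,suppress=True)
for f in('d0','s0'):
    P=np.load(f+'.npz')['P'].reshape(-1,3); P=P[~np.isnan(P[:,0])]
    x,y,h=P.T
    m=(x>480)&(x<512)&(y>-80)&(y<5)&(h>118)&(h<145)
    A=P[m]; k=np.polyfit(A[:,1],A[:,0],1); print(f,m.sum(),'bar x at y=-38',np.polyval(k,-38),'slope',k[0],'z med/max',np.median(A[:,2]),np.percentile(A[:,2],95))
    e=P[(x>505)&(x<525)&(h>120)&(h<145)&(y>-110)&(y<30)]; print('struts y', np.median(e[e[:,1]>-38][:,1]),np.median(e[e[:,1]<-38][:,1]))
    c=P[(np.hypot(x-585,y+230)<60)&(h>154)&(h<163)]; (cx,cy),r=cv2.minEnclosingCircle(c[:,:2].astype(np.float32)); print('skirt top',len(c),cx,cy,r,np.median(c[:,2]))
    c=P[(np.hypot(x-585,y+230)<60)&(h>177)&(h<190)]; print('rib top',len(c),cv2.minAreaRect(c[:,:2].astype(np.float32)),np.median(c[:,2]),np.mean(c,0))
    d=c[:,:2]-c[:,:2].mean(0); w=np.linalg.svd(d,full_matrices=False)[2][0]; print('rib yaw',np.degrees(np.arctan2(w[1],w[0])))
    b=P[(x>670)&(x<880)&(y>-190)&(y<110)&(h>76)&(h<90)]; print('bin rim',cv2.minAreaRect(b[:,:2].astype(np.float32)),len(b))
E
```

```text
d0 172 bar x at y=-38 493.703229319567 slope 0.029462688830970647 z med/max 133.68480079776305 136.4126179796882
struts y 11.044315942058802 -88.07254809986102
skirt top 678 579.3316650390625 -223.9692840576172 34.69211196899414 159.03524515306793
rib top 215 ((578.694091796875, -223.96697998046875), (51.636383056640625, 13.742278099060059), 0.5240738391876221) 182.55416358607022 [ 578.2 -225.   182.4]
rib yaw -178.83455952336607
bin rim ((763.656005859375, -38.6688232421875), (177.18670654296875, 254.89439392089844), 0.8028937578201294) 860
s0 174 bar x at y=-38 498.96284090967214 slope 0.0335831289331986 z med/max 132.08718315515603 135.0430965466691
struts y 11.452875496163642 -89.31095666467331
skirt top 551 581.2735595703125 -225.39129638671875 35.03542709350586 158.53933022687613
rib top 146 ((581.25830078125, -225.2525177001953), (53.39128875732422, 11.492913246154785), 1.6807297468185425) 182.13605949568017 [ 584.3 -225.6  181.8]
rib yaw 1.7580983685069254
bin rim ((765.9332275390625, -40.15837860107422), (178.33328247070312, 252.68344116210938), 0.5196729898452759) 1614
```

{"name": "step_arm", "arguments": {"plan": [[0, -0.13, -0.43, 0, 0, 0, 0], [0, -0.13, -0.43, 0, 0, 0, 0], [0, -0.13, -0.43, 0, 0, 0, 0], [0, -0.13, -0.43, 0, 0, 0, 0], [0, -0.13, -0.43, 0.2, 0, 0, 0], [0, -0.13, -0.42, 0.4, 0, 0, 0], [0, 0, 0, 0.4, 0, 0, 0], [0, 0, 0, 0.2, 0, 0, 0], [0, 0, 0, 0, 0, 0, 0]]}}

```text
t: 1.23
ee_pos: [496.3, -38.9, 162.1]
orientation: [-2.221, -2.221, 0.001]
ft_force: [-1.0, -0.5, 0.1]
width: 43.9
grasp_force: 0.0
```

{"name": "step_arm", "arguments": {"plan": [[0, 0, 0, 0.3, 0, 0, 0], [0, 0, 0, 0.3, 0, 0, 0], [0, 0, 0, 0.3, 0, 0, 0], [0, 0, 0, 0.14, 0, 0, 0], [0, 0, 0, 0, 0, 0, 0], [-1, 0, 0, 0, 0, 0, 0], [-1, 0, 0, 0, 0, 0, 0], [-1, 0, 0, 0, 0, 0, 0], [-1, 0, 0, 0, 0, 0, 0]]}}

```text
t: 2.35
ee_pos: [495.3, -38.9, 110.8]
orientation: [-2.22, -2.22, 0.002]
ft_force: [-3.5, -0.7, 5.2]
width: 9.3
grasp_force: 30.0
```

{"name": "step_arm", "arguments": {"plan": [[-1, 0, 0.02, -0.19, 0, 0, 0], [-1, 0, 0.02, -0.19, 0, 0, 0], [-1, 0, 0.04, -0.19, 0, 0, 0], [-1, 0, 0.04, -0.18, 0, 0, 0], [-1, 0, 0.06, -0.18, 0, 0, 0], [-1, 0, 0.06, -0.18, 0, 0, 0], [-1, 0, 0.08, -0.17, 0, 0, 0], [-1, 0, 0.08, -0.17, 0, 0, 0], [-1, 0, 0.05, -0.08, 0, 0, 0], [-1, 0, 0.05, -0.08, 0, 0, 0], [-1, 0, 0.05, -0.08, 0, 0, 0], [-1, 0, 0.05, -0.08, 0, 0, 0], [-1, 0, 0, 0, 0, 0, 0]]}}

```text
t: 3.98
ee_pos: [523.6, -39.7, 199.6]
orientation: [-2.219, -2.219, 0.008]
ft_force: [-13.8, -5.0, 3.5]
width: 9.1
grasp_force: 29.9
```

{"name": "step_arm", "arguments": {"plan": [[-1, 0, 0.03, -0.08, 0, 0, 0], [-1, 0, 0.04, -0.08, 0, 0, 0], [-1, 0, 0.05, -0.08, 0, 0, 0], [-1, 0, 0.05, -0.08, 0, 0, 0], [-1, 0, 0.06, -0.07, 0, 0, 0], [-1, 0, 0.06, -0.07, 0, 0, 0], [-1, 0, 0.06, -0.07, 0, 0, 0], [-1, 0, 0.06, -0.07, 0, 0, 0], [-1, 0, 0.07, -0.065, 0, 0, 0], [-1, 0, 0.07, -0.065, 0, 0, 0], [-1, 0, 0, 0, 0, 0, 0], [-1, 0, 0, 0, 0, 0, 0], [-1, 0, 0, 0, 0, 0, 0]]}}

```text
t: 5.6
ee_pos: [553.0, -40.5, 237.0]
orientation: [2.221, 2.221, -0.005]
ft_force: [-9.7, -8.7, 5.9]
width: 9.3
grasp_force: 29.9
```

```bash
python3 - <<'E'
from h import *
save('scene','s1'); save('side','d1'); o=get_obs(); print(o['ft_force'],o['ee_pos'],o['width'])
a=cv2.imread('pics/s1.png')[180:400,150:400]; b=cv2.imread('pics/d1.png')[150:370,210:460]
cv2.imwrite('pics/m1.png',cv2.resize(np.hstack([a,b]),None,fx=1.6,fy=1.6))
E
```

```text
[-9.44424188 -8.3247106   6.04969075] [552.98860197 -40.49160543 237.00841643] 9.003928173230774
```

View pics/m1.png

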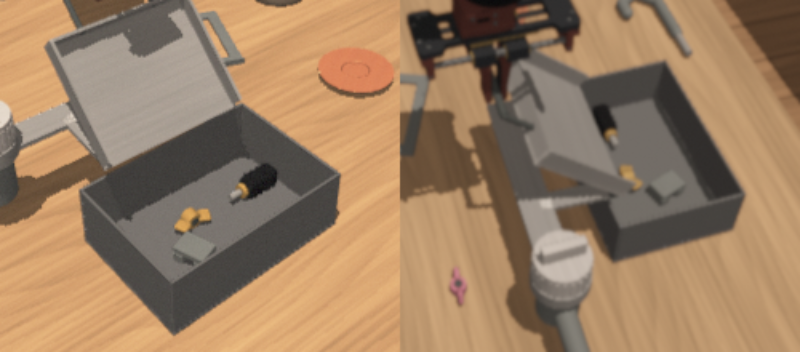

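All three parts are in the bin: wing nut (190,220), clamp jaw (195,248) and focus handle (255,182) in the left half. Lowering the tray along the same arc.

{"name": "step_arm", "arguments": {"plan": [[-1, 0, -0.13, 0.13, 0, 0, 0], [-1, 0, -0.12, 0.14, 0, 0, 0], [-1, 0, -0.12, 0.15, 0, 0, 0], [-1, 0, -0.11, 0.16, 0, 0, 0], [-1, 0, -0.11, 0.165, 0, 0, 0], [-1, 0, -0.09, 0.165, 0, 0, 0], [-1, 0, -0.09, 0.165, 0, 0, 0], [-1, 0, -0.08, 0.17, 0, 0, 0], [-1, 0, -0.08, 0.17, 0, 0, 0], [-1, 0, -0.06, 0.18, 0, 0, 0], [-1, 0, -0.06, 0.18, 0, 0, 0], [-1, 0, -0.04, 0.18, 0, 0, 0], [-1, 0, -0.04, 0.19, 0, 0, 0], [-1, 0, -0.02, 0.19, 0, 0, 0], [-1, 0, -0.02, 0.16, 0, 0, 0], [-1, 0, 0, 0, 0, 0, 0]]}}

```text
t: 7.7
ee_pos: [495.4, -38.9, 111.1]
orientation: [-2.221, -2.221, 0.0]
ft_force: [-3.8, -1.6, -2.3]
width: 9.4
grasp_force: 30.0
```

{"name": "step_arm", "arguments": {"plan": [[0, 0, 0, 0, 0, 0, 0], [0, 0, 0, 0, 0, 0, 0], [0, 0, 0, -0.3, 0, 0, 0], [0, 0, 0, -0.5, 0, 0, 0], [0, 0, 0, -0.5, 0, 0, 0], [0, 0, 0, -0.5, 0, 0, 0], [0, 0, 0, -0.58, 0, 0, 0], [0, -0.37, 0.17, 0, 0, 0, 0], [0, -0.37, 0.17, 0, 0, 0, 0], [0, -0.37, 0.17, 0, 0, 0, 0], [0, -0.37, 0.17, 0, 0, 0, 0], [0, -0.37, 0.17, 0, 0, 0, 0], [0, -0.37, 0.17, 0, 0, 0, 0], [0, -0.37, 0.17, 0, 0, 0, 0], [0, -0.37, 0.17, 0, 0, 0, 0], [0, -0.37, 0.17, 0, 0, 0, 0], [0, -0.39, 0.17, 0, 0, 0, 0], [0, 0, 0, 0, 0, 0, 0]]}}

```text
t: 9.95
ee_pos: [581.1, -226.4, 229.8]
orientation: [2.223, 2.22, 0.0]
ft_force: [0.8, 0.4, 0.1]
width: 43.9
grasp_force: 0.0
```

{"name": "step_arm", "arguments": {"plan": [[0, 0, 0, 0, 0, 0, -0.9], [0, 0, 0, 0, 0, 0, -0.9], [0, 0, 0, 0, 0, 0, -0.9], [0, 0, 0, 0, 0, 0, -0.9], [0, 0, 0, 0, 0, 0, -0.9], [0, 0, 0, 0, 0, 0, -0.9], [0, 0, 0, 0, 0, 0, -0.9], [0, 0, 0, 0, 0, 0, -0.9], [0, 0, 0, 0, 0, 0, -0.9], [0, 0, 0, 0, 0, 0, -0.9], [0, 0, 0, 0, 0, 0, -0.9], [0, 0, 0, 0, 0, 0, -0.9], [0, 0, 0, 0, 0, 0, -0.9], [0, 0, 0, 0, 0, 0, -0.9], [0, 0, 0, 0, 0, 0, -0.7], [0, 0, 0, 0, 0, 0, 0], [0, 0, 0, 0, 0, 0, 0]]}}

```text
t: 12.08
ee_pos: [580.4, -224.6, 229.9]
orientation: [0.037, -3.141, -0.0]
ft_force: [-0.1, -0.1, 0.9]
width: 43.8
grasp_force: 0.0
```

```bash
python3 - <<'E'
from h import *
np.set_printoptions(precision=3,suppress=True)
o=get_obs(); print(o['qpos'],o['ee_pos'],o['width']); print(R.from_rotvec(o['orientation']).as_matrix())
save('wrist','w1'); P=np.load('w1.npz')['P'].reshape(-1,3); P=P[~np.isnan(P[:,0])]
c=P[(np.hypot(P[:,0]-580,P[:,1]+225)<50)&(P[:,2]>176)&(P[:,2]<190)]
print('rib',len(c),np.median(c[:,2]) if len(c) else '',cv2.minAreaRect(c[:,:2].astype(np.float32)) if len(c) else '')
c=P[(np.hypot(P[:,0]-580,P[:,1]+225)<50)&(P[:,2]>153)&(P[:,2]<164)]
print('skirt',len(c),cv2.minEnclosingCircle(c[:,:2].astype(np.float32)) if len(c) else '')
save('side','d2')
P=np.load('d2.npz')['P']; print('tray',P[240,275],P[235,325])
E
```

```text
[-0.388  0.411  1.63   0.     1.1   -1.983] [ 580.383 -224.648  229.945] 43.782316975928936
[[-1.    -0.024 -0.   ]
 [-0.024  1.     0.   ]
 [ 0.     0.    -1.   ]]
rib 1190 183.162686510407 ((579.5755004882812, -223.25381469726562), (51.52671432495117, 11.7181978225708), 1.5054888725280762)
skirt 4325 ((579.05712890625, -223.22105407714844), 33.99717330932617)
tray [569.904 -26.2   120.653] [ 571.974 -257.086  412.417]
```

View pics/w1.png

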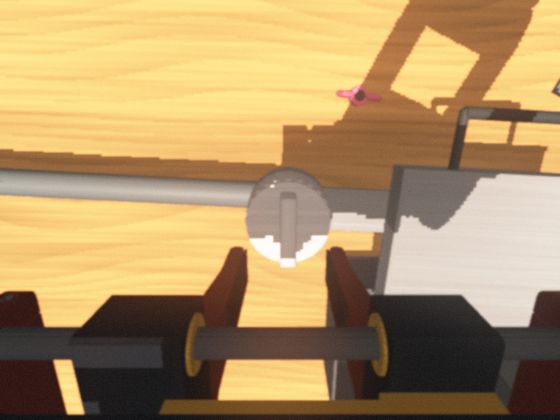

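The wrist view shows the cap at (288,215) with its rib midway between the fingers and aligned with them. The tray is level. Descending to grip the rib.

{"name": "step_arm", "arguments": {"plan": [[0, 0.01, 0.01, 0.3, 0, 0, 0], [0, 0, 0, 0.3, 0, 0, 0], [0, 0, 0, 0.3, 0, 0, 0], [0, 0, 0, 0.25, 0, 0, 0], [0, 0, 0, 0.12, 0, 0, 0], [0, 0, 0, 0.1, 0, 0, 0], [0, 0, 0, 0, 0, 0, 0], [-1, 0, 0, 0, 0, 0, 0], [-1, 0, 0, 0, 0, 0, 0], [-1, 0, 0, 0, 0, 0, 0], [-1, 0, 0, 0, 0, 0, 0], [-1, 0, 0, 0, 0, 0, 0]]}}

```text
t: 13.68
ee_pos: [580.0, -224.1, 161.6]
orientation: [-0.039, 3.141, 0.001]
ft_force: [-0.7, 2.0, 3.2]
width: 12.2
grasp_force: 30.0
```

```bash
cat >> h.py <<'E'
def st():
    o=get_obs(); M=R.from_rotvec(o['orientation']).as_matrix()
    print('yaw of tool y %.2f'%np.degrees(np.arctan2(M[1,1],M[0,1])),'F',np.round(o['ft_force'],1),'M',np.round(o['moment'],2),'q6 %.3f'%o['qpos'][5],'tau6 %.2f'%o['joint_torque'][5],np.round(o['ee_pos'],1),round(o['width'],1))
E
python3 -c "from h import *; st()"
```

```text
yaw of tool y 91.44 F [-0.7  2.   3.2] M [ 0.57 -0.03 -0.09] q6 -1.984 tau6 -0.06 [ 580.  -224.1  161.6] 12.2
```

{"name": "step_arm", "arguments": {"plan": [[-1, 0, 0, 0, 0, 0, 0.25], [-1, 0, 0, 0, 0, 0, 0.25], [-1, 0, 0, 0, 0, 0, 0]]}}

```text
t: 14.05
ee_pos: [580.1, -224.8, 161.5]
orientation: [0.056, 3.141, -0.001]
ft_force: [0.3, -1.0, 1.4]
width: 11.7
grasp_force: 30.0
```

```bash
python3 -c "from h import *; st()"
```

```text
yaw of tool y 87.97 F [ 0.3 -1.   1.4] M [-0.1  -0.09 -0.03] q6 -1.924 tau6 0.17 [ 580.1 -224.8  161.5] 11.7
```

{"name": "step_arm", "arguments": {"plan": [[-1, 0, 0, 0, 0, 0, 0.25], [-1, 0, 0, 0, 0, 0, 0.25], [-1, 0, 0, 0, 0, 0, 0]]}}

```text
t: 14.42
ee_pos: [580.0, -224.6, 161.5]
orientation: [0.15, 3.138, -0.0]
ft_force: [0.1, -0.5, 2.6]
width: 11.9
grasp_force: 30.0
```

```bash
python3 -c "from h import *; st()"
```

```text
yaw of tool y 84.53 F [ 0.1 -0.5  2.6] M [-0.13 -0.09 -0.03] q6 -1.864 tau6 0.15 [ 580.  -224.6  161.5] 11.9
```

{"name": "step_arm", "arguments": {"plan": [[-1, 0, 0, 0, 0, 0, 0.2], [-1, 0, 0, 0, 0, 0, 0.2], [-1, 0, 0, 0, 0, 0, 0]]}}

```text
t: 14.8
ee_pos: [580.1, -224.4, 161.5]
orientation: [0.225, 3.133, 0.0]
ft_force: [1.0, 0.1, 2.9]
width: 11.6
grasp_force: 30.0
```

```bash
python3 -c "from h import *; st()"
```

```text
yaw of tool y 81.79 F [1.  0.1 2.9] M [ 0.09 -0.17  0.03] q6 -1.816 tau6 0.14 [ 580.1 -224.4  161.5] 11.6
```

{"name": "step_arm", "arguments": {"plan": [[-1, 0, 0, 0, 0, 0, 0.2], [-1, 0, 0, 0, 0, 0, 0.2], [-1, 0, 0, 0, 0, 0, 0]]}}

```text
t: 15.18
ee_pos: [580.1, -224.3, 161.6]
orientation: [0.3, 3.127, 0.0]
ft_force: [1.9, 1.6, 4.3]
width: 11.3
grasp_force: 30.0
```

```bash
python3 -c "from h import *; st()"
```

```text
yaw of tool y 79.04 F [1.9 1.6 4.3] M [ 0.4  -0.25  0.02] q6 -1.768 tau6 0.17 [ 580.1 -224.3  161.6] 11.3
```

It turns freely past 9° clockwise, so the thread is left-handed. Continuing with a slight rise for the climb.

{"name": "step_arm", "arguments": {"plan": [[-1, 0, 0, -0.003, 0, 0, 0.4], [-1, 0, 0, -0.003, 0, 0, 0.4], [-1, 0, 0, -0.003, 0, 0, 0.4], [-1, 0, 0, -0.003, 0, 0, 0.4], [-1, 0, 0, -0.003, 0, 0, 0.4], [-1, 0, 0, -0.003, 0, 0, 0.4], [-1, 0, 0, -0.003, 0, 0, 0.4], [-1, 0, 0, -0.003, 0, 0, 0.4], [-1, 0, 0, 0, 0, 0, 0]]}}

```text
t: 16.3
ee_pos: [579.9, -224.3, 162.5]
orientation: [-0.89, -3.013, -0.0]
ft_force: [0.8, 1.9, 2.1]
width: 11.6
grasp_force: 30.0
```

```bash
python3 -c "from h import *; st()"
```

```text
yaw of tool y 57.09 F [0.8 1.9 2.1] M [ 0.34 -0.28 -0.03] q6 -1.385 tau6 0.28 [ 579.9 -224.3  162.5] 11.6
```

{"name": "step_arm", "arguments": {"plan": [[-1, 0, 0, -0.003, 0, 0, 0.4], [-1, 0, 0, -0.003, 0, 0, 0.4], [-1, 0, 0, -0.003, 0, 0, 0.4], [-1, 0, 0, -0.003, 0, 0, 0.4], [-1, 0, 0, -0.003, 0, 0, 0.4], [-1, 0, 0, -0.003, 0, 0, 0.4], [-1, 0, 0, -0.003, 0, 0, 0.4], [-1, 0, 0, -0.003, 0, 0, 0.4], [-1, 0, 0, 0, 0, 0, 0]]}}

```text
t: 17.42
ee_pos: [579.6, -224.5, 163.5]
orientation: [-1.447, -2.788, 0.0]
ft_force: [1.1, -0.2, -0.6]
width: 11.8
grasp_force: 30.0
```

```bash
python3 -c "from h import *; st()"
```

```text
yaw of tool y 35.14 F [ 1.1 -0.2 -0.6] M [ 0.06 -0.2   0.01] q6 -1.002 tau6 0.26 [ 579.6 -224.5  163.5] 11.8
```

{"name": "step_arm", "arguments": {"plan": [[-1, 0, 0, -0.001, 0, 0, 0.4], [-1, 0, 0, -0.001, 0, 0, 0.4], [-1, 0, 0, -0.001, 0, 0, 0.4], [-1, 0, 0, -0.001, 0, 0, 0.4], [-1, 0, 0, -0.001, 0, 0, 0.4], [-1, 0, 0, -0.001, 0, 0, 0.4], [-1, 0, 0, -0.001, 0, 0, 0.4], [-1, 0, 0, -0.001, 0, 0, 0.4], [-1, 0, 0, -0.001, 0, 0, 0.4], [-1, 0, 0, -0.001, 0, 0, 0.4], [-1, 0, 0, 0, 0, 0, 0]]}}

```text
t: 18.8
ee_pos: [579.3, -224.4, 163.6]
orientation: [-2.067, -2.364, 0.001]
ft_force: [0.2, -0.7, -3.1]
width: 11.9
grasp_force: 30.0
```

```bash
python3 -c "from h import *; st()"
```

```text
yaw of tool y 7.66 F [ 0.2 -0.7 -3.1] M [ 0.08 -0.06 -0.07] q6 -0.522 tau6 0.26 [ 579.3 -224.4  163.6] 11.9
```

{"name": "step_arm", "arguments": {"plan": [[-1, 0, 0, -0.03, 0, 0, 0], [-1, 0, 0, -0.03, 0, 0, 0], [-1, 0, 0, 0, 0, 0, 0]]}}

```text
t: 19.18
ee_pos: [580.0, -224.5, 167.5]
orientation: [2.069, 2.363, -0.0]
ft_force: [0.0, -0.5, -1.7]
width: 11.9
grasp_force: 30.0
```

```bash
python3 -c "from h import *; st()"
```

```text
yaw of tool y 7.59 F [ 0.  -0.5 -1.7] M [ 0.01 -0.02  0.  ] q6 -0.521 tau6 -0.01 [ 580.  -224.5  167.5] 11.9
```

It lifts freely, and about −1.7 N matches the cap's weight. Lifting about 65 mm more.

{"name": "step_arm", "arguments": {"plan": [[-1, 0, 0, -0.1, 0, 0, 0], [-1, 0, 0, -0.15, 0, 0, 0], [-1, 0, 0, -0.15, 0, 0, 0], [-1, 0, 0, -0.2, 0, 0, 0], [-1, 0, 0, -0.2, 0, 0, 0], [-1, 0, 0, -0.2, 0, 0, 0], [-1, 0, 0, -0.2, 0, 0, 0], [-1, 0, 0, -0.1, 0, 0, 0], [-1, 0, 0, 0, 0, 0, 0], [-1, 0, 0, 0, 0, 0, 0], [-1, 0, 0, 0, 0, 0, 0], [-1, 0, 0, 0, 0, 0, 0]]}}

```text
t: 20.68
ee_pos: [579.9, -224.4, 232.0]
orientation: [-2.07, -2.363, 0.0]
ft_force: [-0.0, -0.0, -1.7]
width: 11.6
grasp_force: 30.0
```

```bash
python3 - <<'E'
from h import *
st(); save('scene','s3'); save('side','d3')
a=cv2.imread('pics/s3.png')[150:400,80:380]; b=cv2.imread('pics/d3.png')[150:400,210:440]
cv2.imwrite('pics/m3.png',cv2.resize(np.hstack([a,b]),None,fx=1.5,fy=1.5))
E
```

```text
yaw of tool y 7.56 F [-0.  -0.  -1.7] M [-0.03 -0.02 -0.01] q6 -0.520 tau6 0.00 [ 579.9 -224.4  232. ] 11.6
```

View pics/m3.png

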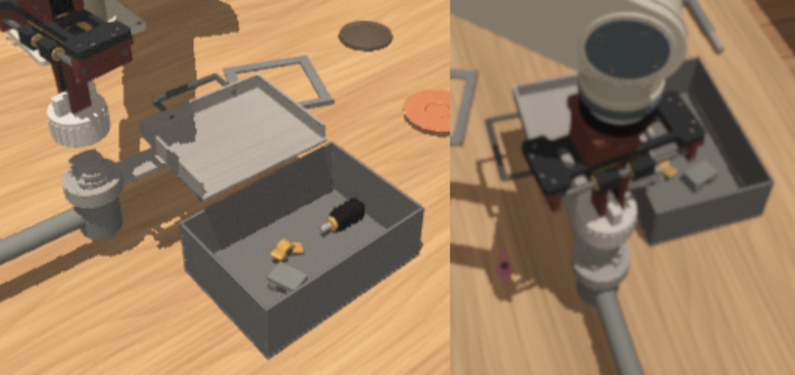

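The cap at (78,118) is held clear above the bare spindle at (90,165). The tray is level, and the three parts lie in the bin around (310,245).

```bash
python3 -c "
from h import *
print(ctrl.close_job())"
```

```text
the job is handed in; nothing more can be done
None
```

The job is handed in (the hand-in gave no verdict): the three parts are in the bin, the tray is level, and the cap, which had a left-hand thread, is held about 45 mm above the top of the spindle.

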